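# Reset the locking knob of the gas regulator

## Robot

A 7-joint arm with a two-finger parallel gripper is mounted at the origin on the work surface. World frame = base frame: x ahead of the robot, y to its left, z up, the work surface at z = 0. Lengths are in m, angles in rad, forces in N, time in s.
With the tool pointing down it reaches from about 0.425 to 0.825 m from the base axis. Payload 3.6 kg.
Tool frame: the origin (TCP) lies where the fingers leave the gripper's body, on its centre line; the fingertips stand 73 mm ahead of it and the grasp point (between the pads) lies 54 mm ahead of it; x points along the fingers, y is the direction in which the jaws open and shut, and the axes are right-handed (so a half turn about x gives the same grasp; the last joint's range is limited). The gripper opens to 85 mm and grips with 20 to 120 N. Pads are 22 mm wide; open, the fingers measure 114 mm over their backs; the gripper's body (76 mm by 85 mm) begins 54 mm behind the grasp point. The pads swing forward as they close: fully open they stand 13 mm farther back than shut.
Start: joints at [-1.262, 0.615, -0.013, 1.423, 0.008, 1.103, -0.04], TCP at [0.214, 0.614, 0.304] pointing down, gripper open.
Joint ranges: [-3.12, 3.12], [-0.3, 2.06], [-1.34, 1.32], [0.26, 2.42], [-1.36, 4.5], [0.01, 1.98], [-2.84, 2.84]. Speed limits (rad/s): [2.79, 2.79, 3.14, 3.14, 3.14, 3.14, 3.14].

## Interface

Orientations are given as a unit quaternion [x, y, z, w].
In Python, from station import arm, snapshot, camera_info, ticket gives the robot as it stands. Calls block until the motion is done:
- arm.movep(position, orientation): joint-space move of the TCP to a pose.
- arm.line_to(position, velocity=0.15, ori=None): straight line of the TCP; ori=None keeps the orientation; velocity is the mean speed in m/s.
- arm.move_j(angles): joint-space move.
- arm.move_gripper(opening, effort=None): opening from 0.0 (shut) to 1.0 (fully open); effort is the grip in N (None keeps the last); returns when the fingers have stopped.
- arm.pause(seconds).
- arm.ik(position, orientation): joint angles nearest the present ones, or None.
- snapshot(name): name is "scene" or "top" or "wrist"; returns the picture (480x640x3 uint8, blue, green, red); there is no depth.
- camera_info(name): a dict with "fx", "fy", "cx", "cy" (pixels), "R" (3x3) and "t" (3): a world point X has camera coordinates R X + t; the wrist camera has in their place "T_tool_cam" (4x4, takes a point from camera to tool coordinates, whose origin is the TCP and whose axes are the tool frame's). Camera axes: x right, y down, z forward; pixel columns grow to the right and rows downward; lengths in m; the calibration is good to about 2 mm. A picture is of the moment at which its call begins: read the wrist's pose just before it. camera_info takes no time and is no camera call.
A pose or a line that the arm cannot do raises arm.MotionError and nothing moves.
- ticket.finish_job(): hands the job in, once; it reports no verdict.
Readings, each from a call of its own:
- arm.read_time(): time.
- arm.read_joint_positions(): joint angles.
- arm.read_dq(): joint speeds.
- arm.read_effort(): joint torques, N m.
- arm.read_tool_pos(): TCP position.
- arm.read_eef_rot(): TCP orientation.
- arm.read_ft_force(): force on the tool from outside, world axes, zero at the start.
- arm.read_wrist_torque(): the same for the moment, N m.
- arm.read_opening(): opening from 0.0 (shut) to 1.0 (fully open).
Only numpy, scipy, OpenCV 4.12 (cv2) and the standard library are available. Lean on these libraries where they do the work, as an engineer would, in place of code of your own. Each camera call takes 0.05 s, during which the arm holds its last target. There are 200 camera calls.

## Task

On the bench stand two gas units with the same black pull-to-unlock knob; work on the pressure regulator, the one with the round dial gauge. Pull its knob straight up to unlock it, turn it clockwise (seen from above) until its pointer stands at the raised index block on the flange, then push it fully down again so that it locks, and let go. Leave the knob of the other unit, the one with the upright flow tube, as it is.

Things in the scene. Friction and masses are not known exactly. Their poses are not given: they have to be found in the camera images.
- regulator: Bolted-down regulator, origin under its 130 mm square base. Round aluminium flange, 106 mm across, top 66 mm up, with a raised dark index block (14 x 10 x 7 mm) on it 43 mm from the axis, 60 degrees clockwise of -x. Round dial gauge, 52 mm across, tilted up, at +x, 86 mm from the axis, under 80 mm high. Nothing but the knob is higher than 80 mm. Knob axis: the vertical through the origin.
- knob_grip (a point): Grip centre of the regulator's black knob, on its vertical axis, 97 mm above the table when pushed in; moves with the knob. Bar 14 mm wide (own y), 52 long (own x): from 31 mm at the pointer end (own -x, white line on top) to 21 mm behind. Bar top 12 mm above this point. Round skirt, 52 mm across, top 21 mm below it: keep fingertips above that.
- knob_lift (a joint): Pull-out of the regulator's knob, m: 0 fully in (locked), 0.012 fully out (stop). Slides straight up against about 3 N of friction and stays where left. Two teeth under the knob lock its turning; they are clear of the fixed lock segments from 0.008 on. The knob can be pushed fully in only at its start or with its pointer near the index block (turn above 0.74).
- knob_turn (a joint): Turn of the regulator's knob, rad, growing clockwise seen from above: about 0 at the start (pointer to the regulator's -x, away from its gauge), 1.047 (60 degrees) with the pointer at the index block; stops at -0.05 and 1.31. Can leave the start only when pulled out, turns against about 0.03 N m of friction, and stays where left.
- flow_pointer (a point): Pointer end of the other unit's knob, to be left alone: same knob, 31 mm from its axis, 97 mm above the table. That unit has a 130 mm square base and, 47 mm from its knob's axis on the side away from the pointer, an upright clear flow tube reaching 136 mm above the table.

How it is judged:
On the way, in this order (a step that is already met when the one before it is completed fails the run):
1. the regulator's knob is pulled up to unlock it (8 mm or more) (value of joint knob_lift above 0.008 m), for 0.1 s.
2. while pulled out, the knob is turned to within 20 degrees of the index block (value of joint knob_lift above 0.005 m and value of joint knob_turn above 0.7 rad), for 0.1 s.
3. the knob is pushed fully in again (value of joint knob_lift below 0.003 m), for 0.2 s.
At the end, for the whole second after the job is handed in: The regulator's knob is fully in (less than 3 mm out) with its pointer within 20 degrees of the index block (turn above 0.70; the index is at 1.047 and the stop at 1.31) (value of joint knob_lift below 0.003 m and value of joint knob_turn above 0.7 rad); the robot touches nothing.
It fails at once if the knob of the other unit, with the flow tube, is pulled or turned (its pointer end moves more than 8 mm) (distance of flow_pointer from where it was at the start of the episode above 0.008 m).
It also fails if it takes over 35 s, if anything falls off the work surface, if the arm or the gripper's body presses on something with over 40 N, if the wrist force passes 120 N, or if a joint passes its speed limit or range.

## Working session

There is one attempt and no reset: what is moved stays moved. The work goes in short steps, each a Python script; the robot and the scene stay as the last script left them, time stands still between calls to the robot, and variables do not carry over. Pictures are saved under pics/ and viewed, about 8 in all and at most 12, crops included, and the job is handed in when it is done.

```bash
ls; mkdir -p pics; python3 - <<'E'
from station import arm, snapshot, camera_info
import cv2
for n in ("scene","top"):
    cv2.imwrite(f"pics/{n}0.png",snapshot(n))
    print(n,camera_info(n))
print(camera_info("wrist"), arm.read_eef_rot(), arm.read_time())
E
```

```text
pics
scene {'fx': 467.241661052225, 'fy': 467.241661052225, 'cx': 321.54559478989944, 'cy': 240.03307761193105, 'R': array([[ 0.32669033,  0.94490674,  0.02060806],
       [ 0.66978937, -0.21607782, -0.71041718],
       [-0.66682504,  0.24588948, -0.70347902]]), 't': array([-0.17583715, -0.3108289 ,  1.12746433])}
top {'fx': 511.3512724168717, 'fy': 511.3512724168717, 'cx': 316.00828653799124, 'cy': 242.7072830082212, 'R': array([[-0.14310818, -0.98969482, -0.00492066],
       [-0.96752248,  0.14094542, -0.20984432],
       [ 0.20837538, -0.02526959, -0.97772243]]), 't': array([0.0619945 , 0.52575018, 0.75026094])}
{'fx': 425.5633543189297, 'fy': 425.5633543189297, 'cx': 314.67764202708094, 'cy': 251.9080855814377, 'T_tool_cam': array([[ 1.39364140e-03, -2.58067379e-01,  9.66125916e-01,
        -7.08348477e-02],
       [ 9.99998907e-01, -1.17554255e-04, -1.47390394e-03,
         4.23736927e-04],
       [ 4.93938737e-04,  9.66126914e-01,  2.58066933e-01,
        -6.50329573e-02],
       [ 0.00000000e+00,  0.00000000e+00,  0.00000000e+00,
         1.00000000e+00]])} [ 0.11732697  0.69728912 -0.11894491  0.69704689] 0.1
```

View pics/top0.png

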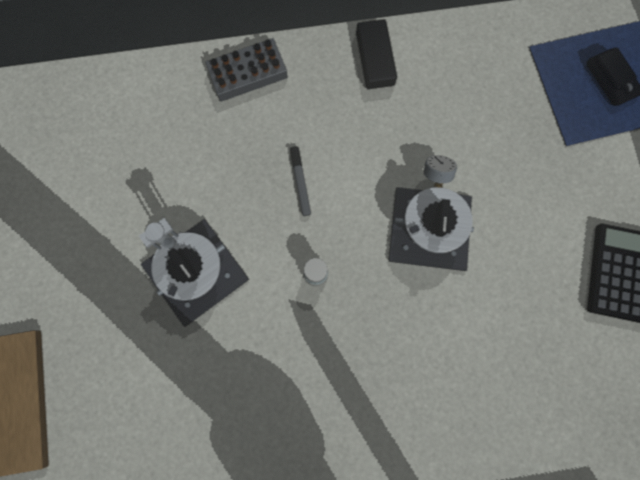

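View pics/scene0.png

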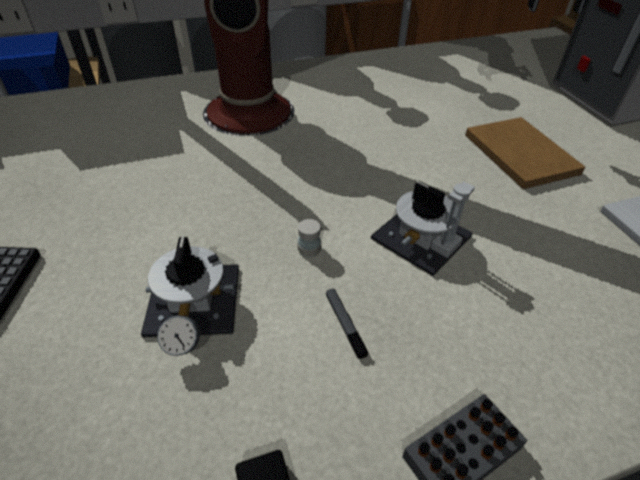

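The top view shows the regulator at (438,220): its gauge is at (440,168), the white pointer line at (445,225) points down, and the index block is at (413,229). The flow unit is at (185,265) with its tube at (155,232). The scene view confirms this, with the dial at (178,335) and the tube at (460,205). Next I'll locate the regulator from the flange and the white line.

```bash
cat > h.py <<'E'
import numpy as np, cv2
from scipy.spatial.transform import Rotation as Rot
from station import arm, snapshot, camera_info
def cam(name):
    c=camera_info(name); K=np.array([[c['fx'],0,c['cx']],[0,c['fy'],c['cy']],[0,0,1]])
    if 'R' in c: R=np.array(c['R']); return K,R.T,-R.T@np.array(c['t'])
    T=np.array(c['T_tool_cam']); Rt=Rot.from_quat(arm.read_eef_rot()).as_matrix()
    return K,Rt@T[:3,:3],Rt@T[:3,3]+np.array(arm.read_tool_pos())
def ray(C,uv,z):
    K,R,o=C; d=R@np.linalg.solve(K,[uv[0],uv[1],1]); return o+d*(z-o[2])/d[2]
def proj(C,X):
    K,R,o=C; p=K@(R.T@(np.array(X)-o)); return p[:2]/p[2]
def down(ang): # tool x down, tool y (jaw) along world angle ang
    y=np.array([np.cos(ang),np.sin(ang),0]); x=np.array([0,0,-1.]); return Rot.from_matrix(np.c_[x,y,np.cross(x,y)]).as_quat()
E
python3 - <<'E'
from h import *
im=cv2.imread('pics/top0.png'); C=cam('top')
x0,y0=385,180; g=cv2.cvtColor(im,cv2.COLOR_BGR2GRAY)
for p,z in [((445,225),.109),((438,220),.066),((413,229),.073),((440,168),.06),((431,229),.01),((185,265),.066),((184,270),.109),((153,232),.136)]: print(p,z,ray(C,p,z).round(3))
S=cv2.imread('pics/scene0.png'); CS=cam('scene')
print('scene flange', ray(CS,(186,275),.066).round(3))
print(arm.read_joint_positions())
c=cv2.resize(im[140:290,360:510],(600,600),interpolation=cv2.INTER_CUBIC)
cv2.imwrite('pics/crop.png',cv2.convertScaleAbs(c,alpha=1.5))
E
```

```text
(445, 225) 0.109 [ 0.517 -0.205  0.109]
(438, 220) 0.066 [ 0.536 -0.209  0.066]
(413, 229) 0.073 [ 0.525 -0.166  0.073]
(440, 168) 0.06 [ 0.622 -0.23   0.06 ]
(431, 229) 0.01 [ 0.534 -0.209  0.01 ]
(185, 265) 0.066 [0.521 0.191 0.066]
(184, 270) 0.109 [0.505 0.183 0.109]
(153, 232) 0.136 [0.561 0.216 0.136]
scene flange [ 0.542 -0.208  0.066]
[-1.26154049  0.61582133 -0.01260727  1.42473732  0.00811174  1.10339804
 -0.04042079]
```

View pics/crop.png

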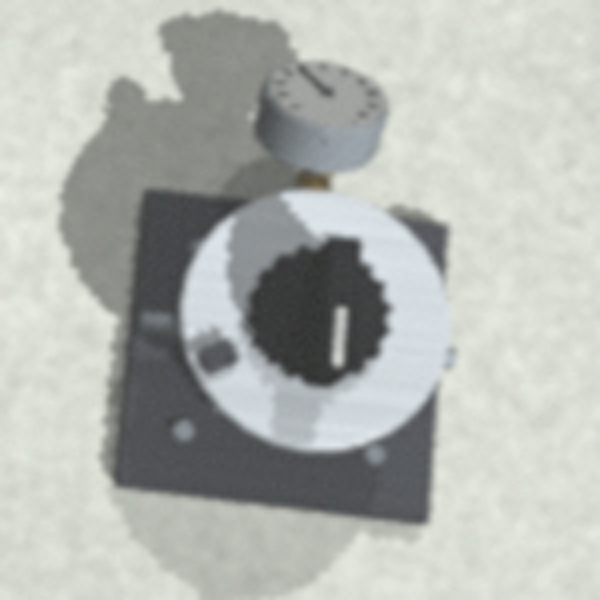

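```bash
python3 - <<'E'
from h import *
C=cam('top')
a=ray(C,(445.75,216.75),.109);b=ray(C,(444.5,231.5),.109); d=b-a; yaw=np.arctan2(d[1],d[0]); print(a,b,np.degrees(yaw))
g=np.array([.622,-.23])-[.536,-.209]; i=np.array([.525,-.166])-[.536,-.209]
print(np.degrees(np.arctan2(*-g[::-1])),np.degrees(np.arctan2(*i[::-1]))+60-0)
P=np.array([.536,-.209,.28])
for s in (1,-1):
    for t in (0,-1.05):
        for z in (.28,.15):
            q=arm.ik([*P[:2],z],down(yaw+s*np.pi/2+t)); print(s,t,z,None if q is None else np.round(q,2))
E
```

```text
[ 0.5291371  -0.20905462  0.109     ] [ 0.50730243 -0.20282697  0.109     ] 164.08086576981285
166.27770286686643 164.34933204294714
1 0 0.28 [-0.3   0.79  1.18  1.7  -0.78  1.2  -0.76]
1 0 0.15 [ 0.04  0.74  0.47  1.81 -0.49  0.71 -1.06]
1 -1.05 0.28 [-0.28  0.77  1.13  1.7  -0.75  1.18 -1.84]
1 -1.05 0.15 [-0.27  0.99  1.13  1.82 -1.05  1.07 -1.61]
-1 0 0.28 [ 0.11  0.54  0.34  1.69 -0.21  0.95  1.83]
-1 0 0.15 [ 0.28  0.69  0.08  1.81 -0.09  0.65  1.71]
-1 -1.05 0.28 [-0.11  0.62  0.74  1.69 -0.48  1.02  1.03]
-1 -1.05 0.15 [ 0.12  0.71  0.34  1.81 -0.35  0.68  0.91]
```

```bash
python3 - <<'E'
from h import *
yaw=np.radians(165)
arm.movep([.536,-.209,.28],down(yaw-np.pi/2))
arm.move_gripper(0.6)
C=cam('wrist'); im=snapshot('wrist'); cv2.imwrite('pics/w1.png',im)
print(arm.read_time(),arm.read_joint_positions(),arm.read_opening(),proj(C,[.536,-.209,.109]),proj(C,[.536,-.209,.066]))
E
```

```text
3.675 [ 0.11761621  0.53949476  0.34009303  1.68644552 -0.21196582  0.95201453
  1.84552469] 0.6025383960314731 [314.48907496 252.62970801] [314.60343577 236.36067752]
```

View pics/w1.png

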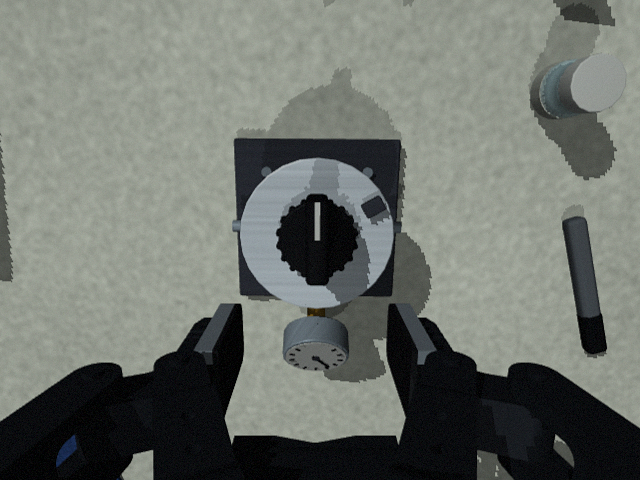

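The wrist view shows the white line vertical, from (317,203) to (317,240), so the yaw is right. The flange spans x 240–394 and y 158–308, with its centre at (317,233). I'll refine the position from this and descend to hover.

```bash
python3 - <<'E'
from h import *
C=cam('wrist'); im=cv2.imread('pics/w1.png'); g=cv2.cvtColor(im,cv2.COLOR_BGR2GRAY)
m=(g>130).astype(np.uint8); print(g[190:200,255:260].mean(), g[50,200])
roi=g[192:250,305:330]; ys,xs=np.nonzero(roi>110); vx=cv2.fitLine(np.c_[xs,ys].astype(np.float32),cv2.DIST_L2,0,.01,.01).ravel()
mid=(xs.mean()+305,ys.mean()+192); print('line',vx[:2],mid,ys.min()+192,ys.max()+192)
a=ray(C,mid,.109); b=ray(C,np.array(mid)-vx[:2]*np.sign(vx[1])*15,.109)
d=b-a; print('yaw',np.degrees(np.arctan2(d[1],d[0])),a)
print('flange',ray(C,(317,233),.066),'tool',arm.read_tool_pos())
for uv in((240,233),(394,233),(317,158),(317,308)): print(ray(C,uv,.066))
E
```

```text
157.36 160
line [ 0.01527627 -0.9998833 ] (np.float64(317.1714285714286), np.float64(214.37551020408162)) 192 239
yaw 164.19198409530537 [ 0.51441993 -0.20163648  0.109     ]
flange [ 0.53415341 -0.20683429  0.066     ] tool [ 0.53600915 -0.20896836  0.28000967]
[ 0.52049527 -0.25776637  0.066     ]
[ 0.54780452 -0.15592846  0.066     ]
[ 0.48566117 -0.19388766  0.066     ]
[ 0.58737582 -0.2210438   0.066     ]
```

```bash
python3 - <<'E'
from h import *
yaw=np.radians(164.7); o=down(yaw-np.pi/2)
arm.movep([.536,-.2075,.22],o)
arm.line_to([.536,-.2075,.154],velocity=.08)
print(arm.read_tool_pos(),arm.read_ft_force())
arm.move_gripper(0.0,effort=50)
print(arm.read_time(),arm.read_opening(),arm.read_ft_force(),arm.read_wrist_torque(),arm.read_tool_pos(),arm.read_joint_positions())
cv2.imwrite('pics/w2.png',snapshot('wrist'))
E
```

```text
[ 0.53635123 -0.20769575  0.15448953] [ 0.31343504 -1.19768171  0.28335245]
5.425 0.15835258569091046 [-0.82794756 -0.05860966  2.85094468] [0.08212022 0.1002806  0.00802375] [ 0.5361622  -0.20765985  0.15451267] [ 0.15864979  0.69847463  0.27670112  1.80779146 -0.28550177  0.6736187
  1.9019284 ]
```

View pics/w2.png

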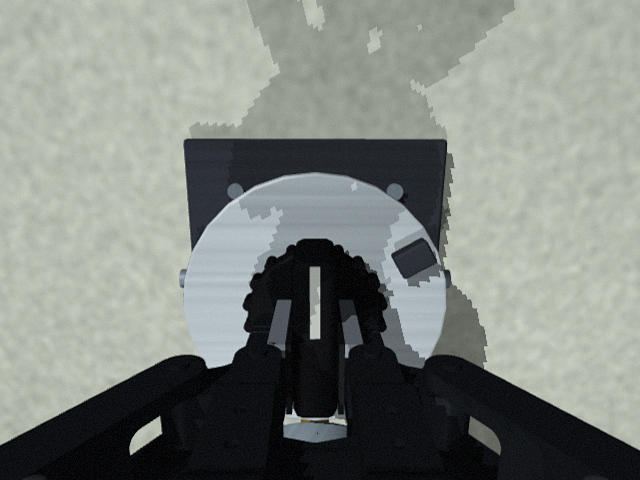

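The bar is gripped centrally between the pads at an opening of 0.158, about 13.5 mm. Next I'll pull it up, checking by force and picture.

```bash
python3 - <<'E'
from h import *
p=np.array(arm.read_tool_pos())
for k in (4,8,11.3):
    arm.line_to([.536,-.2075,.154+k/1000],velocity=.03)
    print(arm.read_tool_pos(),arm.read_ft_force().round(1),arm.read_opening())
arm.pause(.2)
q=np.array(arm.read_joint_positions())
for t in (-.2,-1.05):
    r=arm.ik([.536,-.2075,.1653],down(np.radians(164.7)-np.pi/2+t)); print((np.array(r)-q).round(3))
print(arm.read_time()); cv2.imwrite('pics/w3.png',snapshot('wrist'))
E
```

```text
[ 0.53617135 -0.20761364  0.15813466] [1.  0.1 0.6] 0.15523301920438168
[ 0.53614933 -0.20764107  0.16223126] [ 1.2 -0.4 -0.8] 0.15249547322970602
[ 0.53615917 -0.20761441  0.1656638 ] [ 0.6 -0.7 -0.7] 0.15412916704904525
[-0.035  0.008  0.057  0.001 -0.055  0.009 -0.148]
[-0.178  0.056  0.301  0.006 -0.285  0.072 -0.784]
6.5
```

View pics/w3.png

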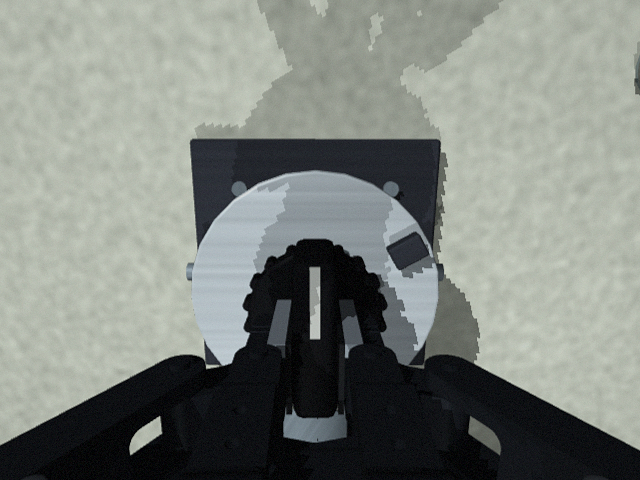

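The knob rose with the gripper: it sits at the same place in the wrist view while the base shrank. The lift is about 11 mm. Now I'll turn it in steps on joint 7, stopping if the torque or drift is off.

```bash
python3 - <<'E'
from h import *
q0=np.array(arm.read_joint_positions())
for t in (.1,.3,.6,.85,1.05):
    q=q0.copy(); q[6]-=t; arm.move_j(q)
    f=arm.read_ft_force(); m=arm.read_wrist_torque()
    y=Rot.from_quat(arm.read_eef_rot()).as_matrix()[:,1]
    print(t,np.round(arm.read_tool_pos(),4),np.round(f,1),np.round(m,2),np.degrees(np.arctan2(y[1],y[0])).round(1),round(arm.read_opening(),3),arm.read_time())
    if np.linalg.norm(f)>25 or abs(m[2])>1.5: print('stop');break
cv2.imwrite('pics/w4.png',snapshot('wrist'))
E
```

```text
0.1 [ 0.5361 -0.2076  0.1656] [ 1.7 -1.  -0.9] [-0.21 -0.28 -0.04] 69.1 0.156 6.8
0.3 [ 0.5361 -0.2076  0.1657] [ 1.9 -1.1 -0.7] [-0.22 -0.26 -0.06] 57.8 0.157 7.1083
0.6 [ 0.5362 -0.2076  0.1657] [ 2.1  0.  -0.2] [-0.16 -0.3  -0.02] 40.6 0.152 7.5
0.85 [ 0.5362 -0.2076  0.1657] [ 0.8 -0.7 -0.9] [-0.18 -0.28  0.05] 26.3 0.149 7.85
1.05 [ 0.5362 -0.2076  0.1657] [ 1.9 -0.3  0.5] [-0.17 -0.36  0.  ] 14.9 0.154 8.1583
```

View pics/w4.png

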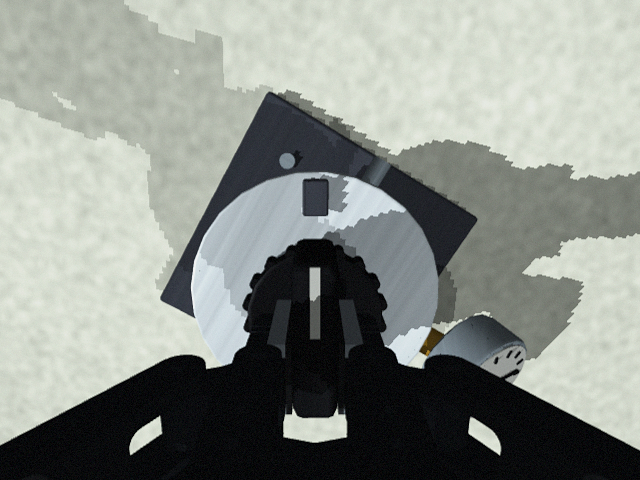

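The pointer line at (315,300) is aligned with the index block at (315,198). I'll push it down now.

```bash
python3 - <<'E'
from h import *
for z in (.160,.1545,.1535,.1525):
    arm.line_to([.5362,-.2076,z],velocity=.03); arm.pause(.1)
    f=arm.read_ft_force(); print(z,np.round(arm.read_tool_pos(),4),np.round(f,1),round(arm.read_opening(),3),arm.read_time())
    if f[2]>15: break
arm.pause(.2)
cv2.imwrite('pics/w5.png',snapshot('wrist'))
E
```

```text
0.16 [ 0.5362 -0.2076  0.1596] [ 0.8 -1.1 -2.4] 0.156 8.65
0.1545 [ 0.5362 -0.2076  0.1545] [ 0.5 -0.4  1. ] 0.153 9.0833
0.1535 [ 0.5362 -0.2076  0.1544] [-1.   0.3  8.1] 0.147 9.4333
0.1525 [ 0.5362 -0.2076  0.1544] [-2.6  1.5 12.3] 0.151 9.7833
```

View pics/w5.png

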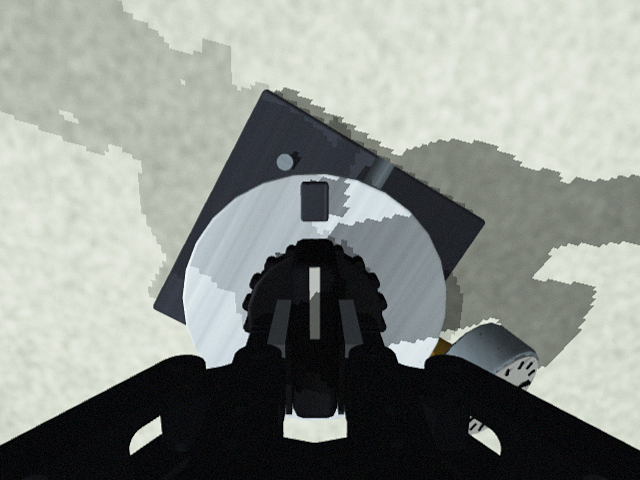

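It's bottomed at the starting height, with the force building to 12 N. I'll ease off, open, retreat and check.

```bash
python3 - <<'E'
from h import *
arm.line_to([.5362,-.2076,.1542],velocity=.03)
arm.move_gripper(0.6); arm.pause(.1)
print(np.round(arm.read_ft_force(),1))
arm.line_to([.5362,-.2076,.28],velocity=.12)
cv2.imwrite('pics/w6.png',snapshot('wrist'))
C=cam('wrist'); print(arm.read_time(),arm.read_opening(),np.round(arm.read_ft_force(),1))
for z in(.109,.120): print(z,proj(C,[.536,-.2075,z]))
E
```

```text
[-0.2 -0.2 -0.3]
12.0833 0.5981135583880521 [ 0.1  0.1 -0.2]
0.109 [315.09650233 253.77098696]
0.12 [315.080478   258.91203352]
```

View pics/w6.png

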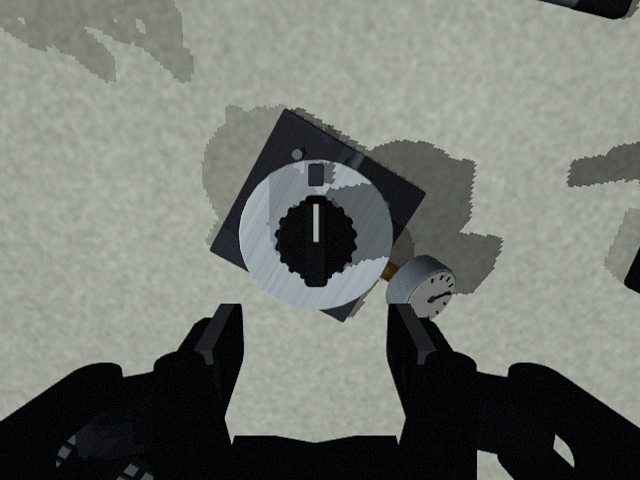

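The released knob's white line, (316,204) to (316,241), points at the index block at (316,175). Its length and place match the pushed-in view at the start, so the knob is down. I'm handing in.

```bash
python3 -c "
from station import ticket; print(ticket.finish_job())"
```

```text
the job is handed in; nothing more can be done
None
```

I unlocked the regulator's knob, turned it to the index block, pushed it back in and let go, then handed the job in at about 12 s of the 35 s. No verdict was reported.

- **Pull:** I lifted the knob about 11 mm. It rose with the gripper, and the wrist force stayed under about 3 N.
- **Turn:** I turned it 1.05 rad clockwise using joint 7 only. The wrist picture then showed the pointer line in line with the index block.
- **Push in:** It bottomed at a TCP height of 0.1544 m, against 0.1545 m when I gripped it, with the force rising to 12 N.
- **After release:** With the gripper open and 126 mm up, the wrist force was close to zero. The last picture shows the pointer at the index block and the knob at the same apparent height as at the start.
- **Other unit:** I never worked near the flow unit. Its knob was not looked at again after the first pictures.

No check failed. The camera estimates of the knob axis differed by up to about 6 mm (a rough scene-camera pick against the top and wrist views). The wrist view settled the position, and the grip and turn showed no side load.

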